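# Load two gear-shaft kits on their stands in assembly order

### The job

Load the two kitting stands for the gearbox fitter, each part lying flat and threaded over the spindle. On the white stand put the bearing at the bottom, then the brass gear, then the orange collar on top; on the black stand put the steel pinion at the bottom and the blue spacer on top of it. Leave the screwdriver, the yellow cap and the parts bin where they are.

Things in the scene. Friction and masses are not known exactly. Their poses are not given: they have to be found in the camera images.
- brass_gear: Yellow brass gear with 18 teeth. Lies flat, loose; origin at the centre of its underside, z up along the bore. Through bore 22 mm in diameter, 15 mm thick, 62 mm over the tooth tips, about 0.24 kg.
- orange_collar: Plain orange locking collar. Lies flat, loose; origin at the centre of its underside, z up along the bore. Through bore 22 mm in diameter, 15 mm thick, outside diameter 42 mm, about 0.05 kg.
- steel_pinion: Dark grey steel pinion with 12 teeth. Lies flat, loose; origin at the centre of its underside, z up along the bore. Through bore 22 mm in diameter, 15 mm thick, 48 mm over the tooth tips, about 0.12 kg.
- blue_spacer: Plain blue spacer ring. Lies flat, loose; origin at the centre of its underside, z up along the bore. Through bore 22 mm in diameter, 15 mm thick, outside diameter 42 mm, about 0.05 kg.
- white_stand_seat (a point): Stand fixed to the bench: square aluminium plate 90 x 90 x 6 mm, on it a white nylon disc (diameter 72, 8 mm thick) with an upright steel spindle. This point: on the spindle's axis at the top of the white disc, where the lowest part rests, 14 mm above the bench; z up. Spindle: diameter 12 mm, 50 mm tall above this point, its last 8 mm tapering to 5 mm; a bore has 5 mm play all round.
- black_stand_seat (a point): Stand fixed to the bench: square aluminium plate 90 x 90 x 6 mm, on it a black nylon disc (diameter 72, 8 mm thick) with an upright steel spindle. This point: on the spindle's axis at the top of the black disc, where the lowest part rests, 14 mm above the bench; z up. Spindle: diameter 12 mm, 50 mm tall above this point, its last 8 mm tapering to 5 mm; a bore has 5 mm play all round.
- screwdriver: Bystander: yellow and black screwdriver lying on the bench, 164 mm long, 27 mm high; origin under its middle, x along the shaft towards the tip.
- yellow_cap: Bystander: small yellow plastic cap with a blue dot, diameter 32 mm, 14 mm high; origin at the centre of its underside.
- parts_bin: Bystander: open black parts bin 150 x 100 x 55 mm with a pink label; origin at the centre of its underside.
- bearing: Ball bearing: polished steel ring with a black seal band between outer and inner race, seen from above. Lies flat, loose; origin at the centre of its underside, z up along the bore. Through bore 22 mm in diameter, 15 mm thick, outside diameter 54 mm, about 0.15 kg.

How it is judged (in metres and radians):
At the end, for the whole second after the job is handed in: On the white stand, from the bottom: bearing (underside at the disc), brass gear (15 mm up), orange collar (30 mm up); on the black stand: steel pinion at the disc, blue spacer 15 mm up. Each within 4 mm of that height and 8 mm of the spindle's axis, flat within 0.12 rad, at rest (under 0.02 m/s) (horizontal distance between each of bearing, brass_gear, orange_collar and white_stand_seat below 0.008 m and z of bearing in the frame of white_stand_seat between -0.004 and 0.004 m and angle between each of bearing, brass_gear, orange_collar, steel_pinion, blue_spacer's own z axis and vertical below 0.12 rad and linear speed of each of bearing, brass_gear, orange_collar, steel_pinion, blue_spacer below 0.02 m/s and z of brass_gear in the frame of white_stand_seat between 0.011 and 0.019 m and z of orange_collar in the frame of white_stand_seat between 0.026 and 0.034 m and horizontal distance between each of steel_pinion, blue_spacer and black_stand_seat below 0.008 m and z of steel_pinion in the frame of black_stand_seat between -0.004 and 0.004 m and z of blue_spacer in the frame of black_stand_seat between 0.011 and 0.019 m); the robot touches nothing.
It fails at once if the screwdriver is shifted by more than 30 mm (distance of screwdriver from where it was at the start of the episode above 0.03 m).
It fails at once if the yellow cap is shifted by more than 30 mm (distance of yellow_cap from where it was at the start of the episode above 0.03 m).
It fails at once if the parts bin is shifted by more than 30 mm (distance of parts_bin from where it was at the start of the episode above 0.03 m).
It also fails if it takes over 133 s, if anything falls off the work surface, if the arm or the gripper's body presses on something with over 40 N, if the wrist force passes 120 N, or if a joint passes its speed limit or range.

### The arm

A 6-joint arm with a two-finger parallel gripper is mounted at the origin on the work surface. World frame = base frame: x ahead of the robot, y to its left, z up, the work surface at z = 0. Lengths are in mm, angles in rad, forces in N, time in s.
With the tool pointing down it reaches from about 375 to 925 mm from the base axis. Payload 5.7 kg.
Tool frame: the origin (TCP) lies midway between the tips of the shut fingers; the grasp point (between the pads) lies 19 mm behind it (arm.grip_point_offset is the distance from the TCP to the grasp point, in mm); x points along the fingers, z is the direction in which the jaws open and shut, and the axes are right-handed (so a half turn about x gives the same grasp; the last joint's range is limited). The gripper opens to 88 mm and grips with 3 to 60 N. Pads are 20 mm wide; open, the fingers measure 115 mm over their backs; the gripper's body (75 mm by 178 mm) begins 61 mm behind the grasp point.
Start: joints at [-1.319, 0.359, 1.51, -0, 1.272, -0.115], TCP at [215.161, -560.061, 222.623] pointing down, gripper open.
Joint ranges: [-2.97, 2.97], [-1.01, 2.36], [0.21, 2.38], [-0.96, 4.11], [0.2, 2.71], [-2.98, 2.98]. Speed limits (rad/s): [2.39, 2.39, 3.14, 3.14, 3.14, 3.14].

### API

Orientations are given as a rotation vector (axis times angle).
In Python, from workcell import arm gives the robot as it stands. Calls block until the motion is done:
- arm.goto(position, orientation): joint-space move of the TCP to a pose.
- arm.move_linear(position, orientation=None, feed=150): straight line of the TCP; orientation=None keeps the orientation; feed is the mean speed in mm/s.
- arm.move_joints(angles): joint-space move.
- arm.ungrasp() and arm.grasp(effort=None): open the fingers fully, or close them until they stop; effort is the grip in N (None keeps the last).
- arm.dwell(seconds).
- arm.solve_ik(position, orientation): joint angles nearest the present ones, or None.
- arm.get_image(name): name is "side" or "top" or "wrist"; returns a dict with "image" (480x640x3 uint8, red, green, blue), "fx", "fy", "cx", "cy" (pixels), "D" ([k1, k2, p1, p2, k3] as OpenCV has them; the pictures are not rectified), "R" (3x3) and "t" (3): a world point X has camera coordinates R X + t. Camera axes: x right, y down, z forward; pixel columns grow to the right and rows downward; lengths in mm; the calibration is good to about 2 mm. A picture is of the moment at which its call begins. There is no depth.
A pose or a line that the arm cannot do raises arm.PlanningError and nothing moves.
- arm.sign_off(): hands the job in, once; it reports no verdict.
Readings, each from a call of its own:
- arm.read_clock(): time.
- arm.read_joint_pos(): joint angles.
- arm.read_qd(): joint speeds.
- arm.read_effort(): joint torques, N m.
- arm.read_ee_pos(): TCP position.
- arm.read_ee_rot(): TCP orientation.
- arm.read_ft_force(): force on the tool from outside, world axes, zero at the start.
- arm.read_torque(): the same for the moment, N m.
- arm.read_width(): finger opening in mm.
Only numpy, scipy, OpenCV 4.12 (cv2) and the standard library are available. Lean on these libraries where they do the work, as an engineer would, in place of code of your own. Each camera call takes 0.05 s, during which the arm holds its last target. There are 200 camera calls.

## Working session

There is one attempt and no reset: what is moved stays moved. The work goes in short steps, each a Python script; the robot and the scene stay as the last script left them, time stands still between calls to the robot, and variables do not carry over. Pictures are saved under pics/ and viewed, about 12 in all and at most 16, crops included, and the job is handed in when it is done.

```bash
mkdir -p pics; ls
cat > h.py <<'E'
import numpy as np, cv2
from workcell import arm
def snap(cam,fn=None):
    d=arm.get_image(cam)
    if fn: cv2.imwrite('pics/'+fn,cv2.cvtColor(d['image'],cv2.COLOR_RGB2BGR))
    return d
def px2w(d,uv,z):
    K=np.array([[d['fx'],0,d['cx']],[0,d['fy'],d['cy']],[0,0,1.]])
    p=cv2.undistortPoints(np.array(uv,float).reshape(-1,1,2),K,np.array(d['D'],float)).reshape(-1,2)
    R=np.array(d['R']);t=np.array(d['t']);o=-R.T@t
    out=[]
    for q,zz in zip(p,np.broadcast_to(z,len(p))):
        r=R.T@np.array([q[0],q[1],1]); out.append(o+r*(zz-o[2])/r[2])
    return np.array(out)
E
python3 - <<'E'
from h import *
import pickle
for c in('top','side'):
    d=snap(c,c+'0.png'); pickle.dump(d,open(c+'0.pkl','wb'))
    print(c,-np.array(d['R']).T@np.array(d['t']),d['fx'])
print(arm.read_ee_rot(),arm.read_clock())
E
```

```text
pics
top [ 537.01100766    6.55882283 1083.20105234] 506.95472814910846
side [ 407.41130564 -739.84826968  950.44011257] 499.92440324507174
[ 0.93597059  1.36195334 -0.93415995] 0.1
```

View pics/top0.png

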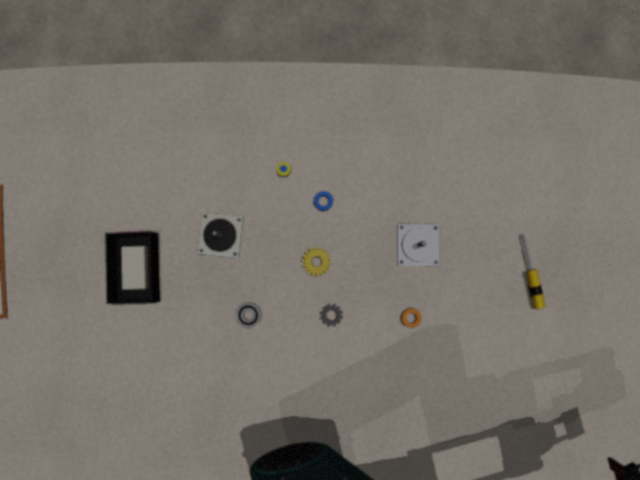

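View pics/side0.png

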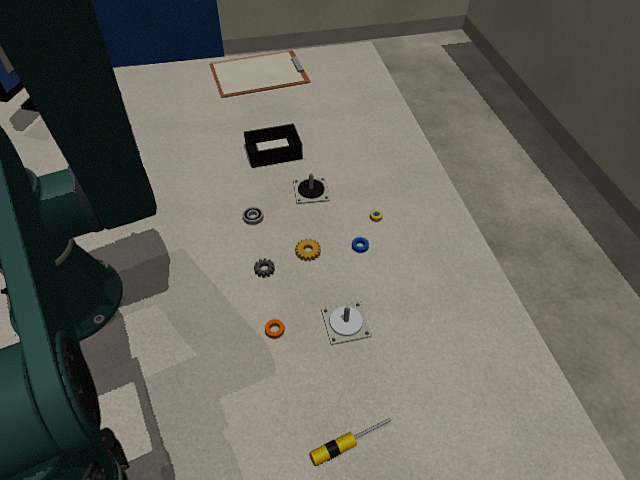

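The top view shows the bearing at (249,315), blue spacer (323,201), brass gear (316,262), pinion (331,315), collar (411,317), the black stand (220,235) and the white stand (418,245). The side view agrees. I'll view an enlarged crop next.

Run:
```python
from h import *
import pickle
d=pickle.load(open('top0.pkl','rb'))
im=cv2.cvtColor(d['image'],cv2.COLOR_RGB2BGR)
cv2.imwrite('pics/topc.png',cv2.resize(im[150:345,190:450],None,fx=3,fy=3,interpolation=cv2.INTER_CUBIC))
n=['bear','blue','brass','pin','or']
print(px2w(d,[(249,315),(323,201),(316,262),(331,315),(411,317)],15).round(1))
print(px2w(d,[(220,235),(418,245)],14).round(1), px2w(d,[(284,169),(133,268),(532,272)],10).round(1))
s=pickle.load(open('side0.pkl','rb'))
print(px2w(s,[(253,214),(361,243),(308,248),(265,266),(275,327)],15).round(1))
print(px2w(s,[(311,189),(346,321)],14).round(1))
# wrist cam relation to tool
from scipy.spatial.transform import Rotation as Ro
w=snap('wrist','w0.png')
Rt=Ro.from_rotvec(arm.read_ee_rot()).as_matrix()
o=-np.array(w['R']).T@np.array(w['t'])
print(Rt.round(3), (Rt.T@(o-arm.read_ee_pos())).round(1), (np.array(w['R'])@Rt).round(3), w['fx'])
```

```text
[[ 437.4  167.8   15. ]
 [ 682.3   17.4   15. ]
 [ 552.7   29.1   15. ]
 [ 442.1   -5.1   15. ]
 [ 441.4 -173.7   15. ]]
[[ 605.2  235.2   14. ]
 [ 593.6 -186.    14. ]] [[ 750.5  102.7   10. ]
 [ 529.5  426.4   10. ]
 [ 541.  -438.1   10. ]]
[[ 440.   168.9   15. ]
 [ 687.    16.2   15. ]
 [ 556.3   27.3   15. ]
 [ 445.8   -6.    15. ]
 [ 443.  -174.4   15. ]]
[[ 606.   230.8   14. ]
 [ 596.  -190.8   14. ]]
[[-0.     0.933  0.359]
 [ 0.001  0.359 -0.933]
 [-1.     0.    -0.001]] [-161.    75.     0.2] [[ 0.    -0.001  1.   ]
 [-0.275 -0.961 -0.001]
 [ 0.961 -0.275 -0.001]] 375.46608992391253
```

View pics/topc.png

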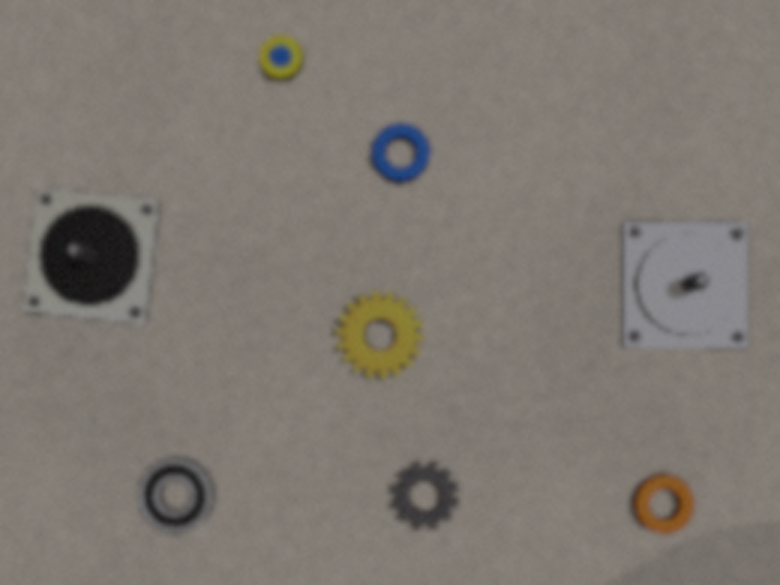

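```bash
cat >> h.py <<'E'
from scipy.spatial.transform import Rotation as Ro
DOWN=Ro.from_matrix(np.array([[0,0,1],[0,1,0],[-1,0,0.]])).as_rotvec()  # jaws along world x
def w2px(d,X):
    K=np.array([[d['fx'],0,d['cx']],[0,d['fy'],d['cy']],[0,0,1.]])
    return cv2.projectPoints(np.array(X,float).reshape(-1,1,3),cv2.Rodrigues(np.array(d['R'],float))[0],np.array(d['t'],float),K,np.array(d['D'],float))[0].reshape(-1,2)
def tile(d,c,half,size):
    im=cv2.cvtColor(d['image'],cv2.COLOR_RGB2BGR)
    im=cv2.copyMakeBorder(im,half,half,half,half,cv2.BORDER_CONSTANT)
    u,v=np.round(c).astype(int)
    return (u-half,v-half),cv2.resize(im[v:v+2*half,u:u+2*half],(size,size),interpolation=cv2.INTER_CUBIC)
E
python3 - <<'E'
from h import *
import pickle
est={'white':(595,-188,14),'orange':(442,-174,15),'pinion':(444,-5.5,15),'bearing':(439,168,15),'black':(605.5,233,14),'brass':(554.5,28,15),'blue':(684.5,17,15)}
T={};D={}
for n,p in est.items():
    arm.goto([p[0],p[1],125],DOWN); d=snap('wrist'); D[n]=d
    c=w2px(d,[p])[0]; half,size=(80,400) if n in('white','black') else (50,260)
    o,t=tile(d,c,half,size); cv2.putText(t,n,(5,20),0,.6,(0,0,255),1); T[n]=t; D[n]['o']=o;D[n]['s']=2*half/size
    print(n,c.round(1),o)
pickle.dump(D,open('tour.pkl','wb'))
z=np.zeros_like(T['blue'])
cv2.imwrite('pics/parts.png',np.vstack([np.hstack([T['orange'],T['pinion'],T['bearing']]),np.hstack([T['brass'],T['blue'],z])]))
cv2.imwrite('pics/stands.png',np.hstack([T['white'],T['black']]))
print(arm.read_clock())
E
```

```text
white [313.6 235.4] (np.int64(234), np.int64(155))
orange [312.1 235.7] (np.int64(262), np.int64(186))
pinion [311.4 236.7] (np.int64(261), np.int64(187))
bearing [312.8 235.8] (np.int64(263), np.int64(186))
black [315.7 235. ] (np.int64(236), np.int64(155))
brass [313.  238.1] (np.int64(263), np.int64(188))
blue [313.8 239.7] (np.int64(264), np.int64(190))
6.7167
```

View pics/parts.png

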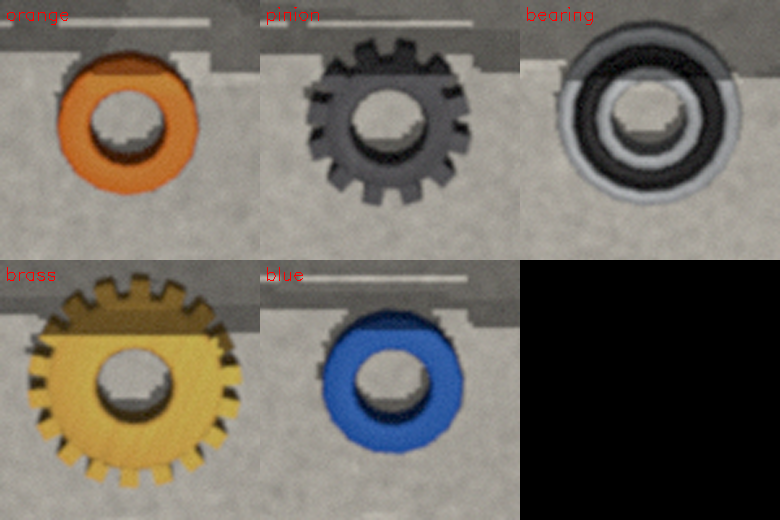

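View pics/stands.png

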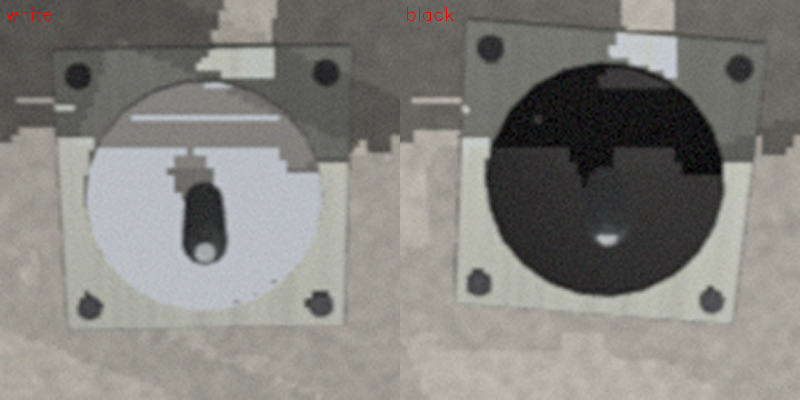

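Both views are sharp. In tile pixels, the top-face centres are orange (128.5,122.5), pinion (129,122), bearing (129,113), brass (134.5,120) and blue (133.5,122.5). The discs are at (204,194.5) for white and (205,179.5) for black. The spindle tips show at about (205,252) and (206,238).

Run:
```python
from h import *
import pickle,json
D=pickle.load(open('tour.pkl','rb'))
m={'orange':(128.5,122.5,15),'pinion':(129,122,15),'bearing':(129,113,15),'brass':(134.5,120,15),'blue':(133.5,122.5,15),'white':(204,194.5,14),'black':(205,179.5,14),'white ':(205,252,64),'black ':(206,238,64)}
P={}
for n,(x,y,z) in m.items():
    d=D[n.strip()]; uv=np.array(d['o'])+(np.array([x,y])+.5)*d['s']-.5
    P[n]=px2w(d,[uv],z)[0].tolist(); print(n,np.round(P[n],1))
json.dump(P,open('P.json','w'))
```

```text
orange [ 441.3 -171.8   15. ]
pinion [443.1  -3.1  15. ]
bearing [438.6 173.1  15. ]
brass [555.6  31.3  15. ]
blue [685.4  19.2  15. ]
white [ 596.2 -185.7   14. ]
black [607.  239.5  14. ]
white  [ 596.2 -187.4   64. ]
black  [606.7 237.   64. ]
```

Wrist y-readings sit about 2 mm above the top-camera ones everywhere. Both the pick and place positions come from the wrist camera in the same orientation, so this cancels; I'll subtract 2 mm. Placing the bearing first.

```bash
cat >> h.py <<'E'
import json
P={k:np.array(v)-[0,2,0] for k,v in json.load(open('P.json')).items()}
def pick(n):
    x,y,_=P[n]
    arm.goto([x,y,110],DOWN); arm.move_linear([x,y,3],feed=120); arm.grasp(25)
    print(n,'width',round(arm.read_width(),1)); arm.move_linear([x,y,110],feed=200)
    print(' lifted width',round(arm.read_width(),1))
def place(s,h,dx=0,dy=0):
    x,y,_=P[s]; x+=dx;y+=dy
    arm.goto([x,y,110],DOWN); f0=np.array(arm.read_ft_force())
    arm.move_linear([x,y,72],feed=100)
    for z in (60,50,17.8+h):
        if z<17.8+h: continue
        arm.move_linear([x,y,z],feed=60)
        f=np.array(arm.read_ft_force())-f0; print(' z',z,'df',f.round(1))
        if np.linalg.norm(f)>12 and z>18+h: print('BLOCKED'); return False
    arm.dwell(.2); arm.ungrasp(); arm.move_linear([x,y,125],feed=200); return True
E
python3 - <<'E'
from h import *
pick('bearing'); place('white',0)
x,y,_=P['white']; arm.goto([x,y,125],DOWN); arm.dwell(.3)
d=snap('wrist'); c=w2px(d,[P['white']])[0]; o,t=tile(d,c,80,400)
T=snap('top'); print(o,arm.read_clock())
o2,t2=tile(T,w2px(T,[P['white']])[0],40,400)
cv2.imwrite('pics/b1.png',np.hstack([t,t2]))
E
```

```text
bearing width 54.2
 lifted width 53.8
 z 60 df [-0.2  0.2 -0.1]
 z 50 df [ 0.3 -0.8 -1.3]
 z 17.8 df [-0.9 -0.7 -0.7]
(np.int64(234), np.int64(157)) 15.7667
```

View pics/b1.png

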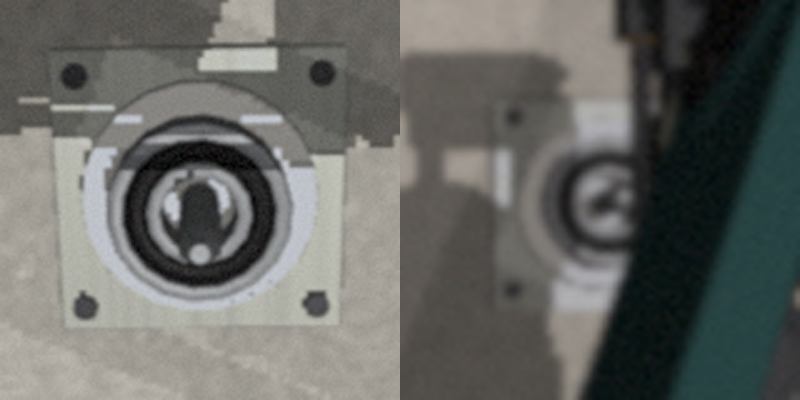

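The bearing is threaded and flat on the white disc, with its top-face centre at about (200,207). I'll check its offset from the spindle, then carry on with the brass gear.

Run:
```python
from h import *
x,y,_=P['white']; arm.goto([x,y,125],DOWN)
d=snap('wrist')
f=lambda a,z: px2w(d,[np.array([234,157])+(np.array(a)+.5)*.4-.5],z)[0].round(1)
print('disc',f((200,194.5),14),'bearing',f((200,207),29),'tip',f((200,253),64))
pick('brass'); place('white',15)
arm.goto([x,y,140],DOWN); arm.dwell(.3)
d=snap('wrist'); c=w2px(d,[P['white']])[0]; o,t=tile(d,c,80,400)
pick('pinion'); place('black',0)
x,y,_=P['black']; arm.goto([x,y,125],DOWN); arm.dwell(.3)
d2=snap('wrist'); c=w2px(d2,[P['black']])[0]; o2,t2=tile(d2,c,80,400)
import pickle; pickle.dump((d,o,d2,o2),open('s2.pkl','wb')); print(arm.read_clock())
cv2.imwrite('pics/b2.png',np.hstack([t,t2]))
```

```text
disc [ 596.4 -185.8   14. ] bearing [ 596.4 -185.4   29. ] tip [ 596.3 -187.5   64. ]
brass width 61.3
 lifted width 61.0
 z 60 df [0.1 0.1 0.4]
 z 50 df [0.4 0.1 0.1]
 z 32.8 df [ 0.7  0.2 -0.5]
pinion width 46.6
 lifted width 46.8
 z 60 df [ 0.5 -0.1  0.4]
 z 50 df [-0.7  0.1  0.2]
 z 17.8 df [ 0.4 -0.2  0.3]
32.45
```

View pics/b2.png

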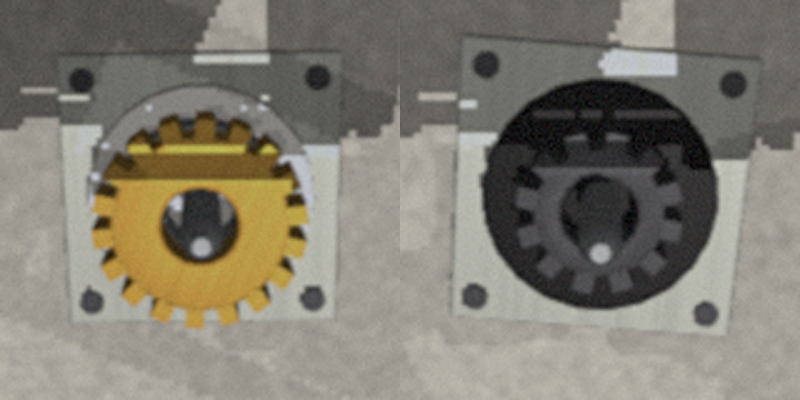

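The brass gear is flat on the white stand with its centre at about (200,220), and the pinion is flat on the black one at about (600,212). Both spindles show through the bores. Next come the collar and the spacer.

Run:
```python
from h import *
pick('blue'); place('black',15)
x,y,_=P['black']; arm.goto([x,y,140],DOWN); arm.dwell(.3)
d2=snap('wrist'); c=w2px(d2,[P['black']])[0]; o2,t2=tile(d2,c,80,400)
pick('orange'); place('white',30)
x,y,_=P['white']; arm.goto([x,y,150],DOWN); arm.dwell(.3)
d=snap('wrist'); c=w2px(d,[P['white']])[0]; o,t=tile(d,c,80,400)
arm.goto([450,20,300],DOWN); arm.dwell(.3)
s=snap('side'); 
import pickle; pickle.dump((d,o,d2,o2),open('s3.pkl','wb')); print(o,o2,arm.read_clock())
cv2.imwrite('pics/b3.png',np.hstack([t,t2]))
im=cv2.cvtColor(s['image'],cv2.COLOR_RGB2BGR)
cv2.imwrite('pics/side3.png',cv2.resize(im[110:480,200:450],None,fx=1.6,fy=1.6,interpolation=cv2.INTER_CUBIC))
```

```text
blue width 42.0
 lifted width 41.7
 z 60 df [-0.2  0.1 -0. ]
 z 50 df [ 0.7  0.4 -0.7]
 z 32.8 df [0.6 0.9 0.1]
orange width 41.6
 lifted width 41.6
 z 60 df [0.2 0.2 0. ]
 z 50 df [-0.5  1.6 -0.4]
 z 47.8 df [-0.3  0.4 -0.4]
(np.int64(235), np.int64(150)) (np.int64(234), np.int64(152)) 50.675
```

View pics/b3.png

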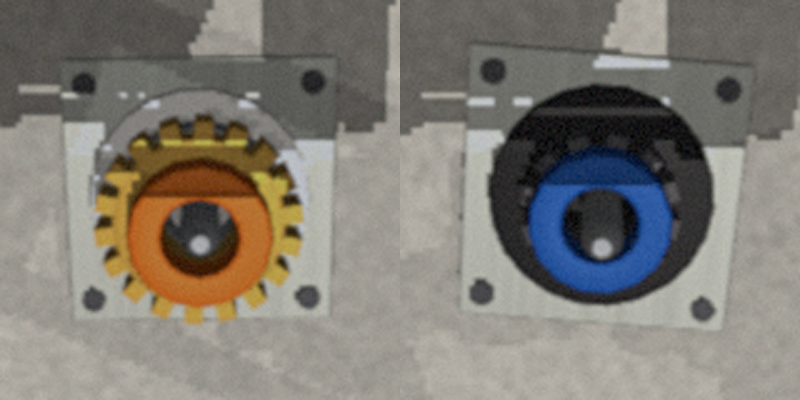

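View pics/side3.png

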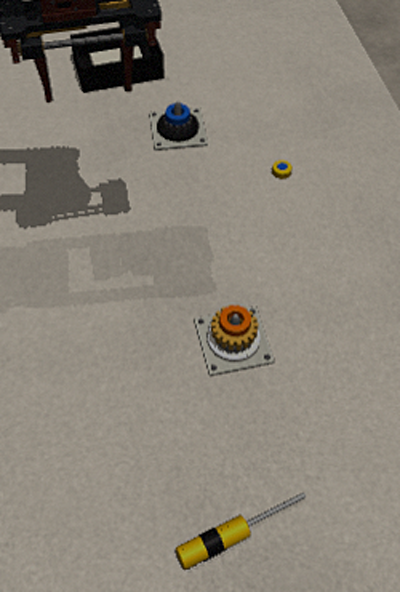

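The collar is centred at about (200,233) with the spindle tip in its bore, and the spacer is at about (600,222). Both lie flat. The side view shows both stacks complete and the screwdriver, cap and bin where they were.

Run:
```python
from h import *
import pickle
d,o,d2,o2=pickle.load(open('s3.pkl','rb'))
f=lambda d,o,a,z: px2w(d,[np.array(o)+(np.array(a)+.5)*.4-.5],z)[0].round(1)
print('collar',f(d,o,(200,233),59),'tip',f(d,o,(200,244),64),'spacer',f(d2,o2,(200,222),44),'tip',f(d2,o2,(201,248),64))
arm.sign_off(); print(arm.read_clock())
```

```text
collar [ 596.2 -185.8   59. ] tip [ 596.2 -187.4   64. ] spacer [606.5 239.2  44. ] tip [606.8 237.8  64. ]
the job is handed in; nothing more can be done
the job is handed in; nothing more can be done
```

Both stands are loaded and the job is handed in; no verdict was reported. The white stand holds the bearing, brass gear and orange collar from the bottom up, and the black stand holds the steel pinion with the blue spacer on top. The last clock reading before handing in was 50.7 s of the 133 s allowed.

- **Insertion:** every part went down over its spindle with a wrist force change under 2 N.
- **Final pictures:** all five parts look flat with the spindle in the bore. The screwdriver, cap and bin look unmoved by eye; I did not measure them.
- **Centring:** the collar and spacer measured within about 2 mm of the spindle tips, and the bearing within 0.5 mm of the white disc's centre. I checked the gear and pinion by eye only.
- **Disagreement:** the wrist camera read y about 2 mm higher than the top camera at most points, and up to 5 mm higher at the bearing and black stand. Wrist readings of disc and spindle tip also differed by about 2 mm. I subtracted 2 mm throughout; pick and place used the same camera and orientation, so a constant offset cancels.

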